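Zero the coffee grinder's burrs and set five clicks back

ROBOT

A 7-joint arm with a two-finger parallel gripper is mounted at the origin on the work surface. World frame = base frame: x ahead of the robot, y to its left, z up, the work surface at z = 0. Lengths are in mm, angles in rad, forces in N, time in s.
With the tool pointing down it reaches from about 400 to 875 mm from the base axis. Payload 6.5 kg.
Tool frame: the origin (TCP) lies at the very end of the fingers, on their centre line; the grasp point (between the pads) lies 19 mm behind it (bot.hold_point_z is the distance from the TCP to the grasp point, in mm); z points along the fingers, y is the direction in which the jaws open and shut (so a half turn about z gives the same grasp; the last joint's range is limited). The gripper opens to 88 mm and grips with 3 to 60 N. Pads are 18 mm wide; open, the fingers measure 123 mm over their backs; the gripper's body (75 mm by 187 mm) begins 45 mm behind the grasp point.
Start: joints at [-1.214, 0.536, -0.004, 1.538, 0.003, 1.067, -0.071], TCP at [266.699, 592.758, 238.716] pointing down, gripper open.
Joint ranges: [-2.7, 2.7], [-0.37, 2.16], [-1.27, 1.26], [0.24, 2.4], [-1.31, 4.45], [0.19, 1.91], [-2.76, 2.76]. Speed limits (rad/s): [2.39, 2.39, 3.14, 3.14, 3.14, 3.14, 3.14].

INTERFACE

Orientations are given as a unit quaternion [x, y, z, w].
In Python, from workcell import sensors, vision, sign_off, bot gives the robot as it stands.
- The arm moves only by the tool servo_tool, never from a script. Its argument "series" is a list of rows, each a list of 3 entries, a list of its own where there are three numbers: the turn, a rotation vector about the tool's x, y, z in degrees, then the shift along the tool's x, y, z in cm, then the opening, from 0 (shut) to 1 (fully open). A call has 1 to 10 rows; each row shifts and turns the commanded pose from where the row before left it, along the tool's axes as they then stand; what a row does not reach is not made up. A row lasts 1/12 s, in which the tool goes at most 41.7 mm and 7.16 degrees, less where a joint would pass 70% of its speed; a pose out of reach is approached as far as the arm can. A call is refused whole if a number of a shift passes 4.17 or a number of a turn 7.16, either way. A call with a gripper value outside its range is refused whole. The fingers move at their own pace and stop on an object; "force" is the grip in N (left out, the last holds). Time passes only in rows, so rows that do not move let the fingers close. It gives the time, the measured TCP pose, the force and the opening at its end, in the units of the state.
- sensors.get_obs(): the state, without advancing time (a new reading comes with each control period).
- vision.capture(name): name is "side" or "top" or "wrist"; returns a dict with "img" (400x640x3 uint8, red, green, blue), "camera_matrix" (3x3 intrinsics, pixels), "eye" and "attitude" of the camera in the world. Camera axes: x right, y down, z forward; pixel columns grow to the right and rows downward; lengths in mm; the calibration is good to about 2 mm. A picture is of the moment at which its call begins. There is no depth.
- sign_off(): hands the job in, once; it reports no verdict.
The state is a dict: "time_s": time; "q": joint angles; "qvel": joint speeds; "tau": joint torques, N m; "ee_pos": TCP position; "orientation": TCP orientation; "contact_force": force on the tool from outside, world axes, zero at the start; "torque": the same for the moment, N m; "width": finger opening in mm.
Only numpy, scipy, OpenCV 4.12 (cv2) and the standard library are available. Lean on these libraries where they do the work, as an engineer would, in place of code of your own. Each camera call takes 0.05 s, during which the arm holds its last target.

TASK

The burrs of the coffee grinder have just been cleaned and refitted, so its zero is lost. Turn the grind dial on its top clockwise until the burrs meet and it comes up firmly against its stop, without forcing it, then turn it back exactly five clicks and let go of it there. Leave everything else on the worktop where it is.

Things in the scene. Friction and masses are not known exactly. Their poses are not given: they have to be found in the camera images.
- grinder: The coffee grinder: grey head on a black body with an amber grounds box, 200 mm deep (x), 150 mm wide (y), fixed to the worktop, bean hopper off. Origin: centre of its underside, right under the dial's axis; z up, -x is its front with the grounds box. Head top at 207 mm; black collar under the dial, 104 mm across, top at 218 mm, with 24 white marks, one per click.
- dial (a joint): Angle of the grind dial. At 0 its orange-marked end points along the grinder's +x; it grows anticlockwise from above (coarser); clockwise brings the burrs together. It starts at 1.75 to 2.6 rad and clicks every 15 degrees (0.262 rad) into a notch that holds it with about 0.1 N m. Its stop was left to chance by the refitting, anywhere from -0.6 to 0.6 rad, and must be felt.
- dial_grip (a point): Point on the dial's vertical axis halfway up its finger bar, 240.5 mm above the worktop; x along the bar to the orange-marked end, z up. The dial is a grey disc 74 mm across, its top face at 226 mm, with an upright black finger bar across it: 50 mm long, 14 mm thick, 31 mm high (top at 257 mm).
- dial_axis (a point): Centre of the collar's top, under the dial, where the stop is. At the stop the dial rests in its last notch; the first click back is the notch 15 degrees on. The stop is sprung: it bears from 0.2 N m and stiffens by 1.5 N m per rad. 0.25 to 0.35 N m is firm; above 0.5 N m (24 N on dial_lug, the peg under the dial 22 mm off its axis) is forcing it and spoils the burrs.
- upper_burr (a point): Cutting face of the upper burr, on the dial's axis, out of sight in the head. The thread lifts it 0.1 mm per click anticlockwise. Its height above lower_burr is nought in the notch at the stop, 0.5 mm after five clicks back; readings are good to about 1 mm, too coarse to show the setting.
- lower_burr (a point): Cutting face of the lower burr, on the dial's axis, out of sight in the head; it stays put, at a height that differs each time by less than 0.3 mm.
- colander: Blue plastic colander, 224 mm across the rim, 270 mm over its two handles, 95 mm high; origin under its centre. To be left alone.
- butter_dish: Glass butter dish with cover, 100 by 180 mm (x, y), 73 mm high; origin under its centre. To be left alone.
- egg_cup: White ceramic egg cup, 50 mm across, 59 mm high; origin under its centre. To be left alone.
- hopper: The grinder's clear bean hopper with black lid, 142 mm across, 147 mm high, standing on the worktop; origin under its centre. To be left alone.
- brush: Cleaning brush lying flat, 170 mm long along its x; origin at its middle, underneath. To be left alone.

How it is judged (in metres and radians):
On the way:
1. the dial is turned clockwise and bears firmly on its stop (contact force between dial_lug and anything else above 10.5 N), for 0.1 s.
At the end, for the whole second after the job is handed in: The dial rests, released, in the fifth notch back from its stop (burr gap 0.5 mm, within a third of a click) (z of upper_burr in the frame of lower_burr between 0.000465 and 0.000535 m and velocity of joint dial between -0.05 and 0.05 rad/s); the robot touches nothing.
It fails at once if the dial is forced against its stop (contact force between dial_lug and anything else above 24 N).
It fails at once if a bystander on the worktop is pushed or lifted away (distance of any of colander, butter_dish, egg_cup, hopper, brush from where it was at the start of the episode above 0.02 m).
It also fails if it takes over 64 s, if anything falls off the work surface, if the arm or the gripper's body presses on something with over 40 N, if the wrist force passes 120 N, or if a joint passes its speed limit or range.

## Working session

There is one attempt and no reset: what is moved stays moved. The work goes in short steps, Python scripts to look and compute and a tool call to move; the robot and the scene stay as the last step left them, time stands still between calls to the robot, and variables do not carry over. Pictures are saved under pics/ and viewed, and the job is handed in when it is done.

Besides the shell and the picture viewer there is one more tool, called after ">>>" as a command line: name --argument value ..., lists and objects as JSON in quotes. servo_tool: Moves the arm, as the interface text tells. Its arguments: {"type":"object","properties":{"series":{"type":"array"},"force":{"type":"number"}},"required":["series"]}

```bash
mkdir -p pics; ls
python3 - <<'E'
from workcell import sensors, vision, bot
import cv2
print(sensors.get_obs())
for n in ("top","side"):
    c=vision.capture(n); cv2.imwrite(f"pics/{n}0.png",c["img"][:,:,::-1]); print(n,c["camera_matrix"],c["eye"],c["attitude"])
print(bot.hold_point_z)
E
```

```text
pics
{'time_s': 0.0, 'q': array([-1.21419079,  0.53713425, -0.00439528,  1.53885526,  0.00258149,
        1.06731627, -0.07118254]), 'qvel': array([-0.00032319, -0.00074678, -0.00124304, -0.0006388 , -0.00107337,
       -0.0012557 , -0.0004709 ]), 'tau': array([-4.90921248e-04, -5.70972025e+01,  9.90220606e-01, -2.51600289e+01,
       -5.63115987e-02,  1.80905481e-02,  1.75370478e-04]), 'ee_pos': array([266.49221313, 592.18804124, 237.86713984]), 'orientation': array([ 2.09810470e-01,  9.77741703e-01, -8.46066471e-04, -1.14316477e-04]), 'contact_force': array([ 0.36695364,  0.316292  , -0.08045321]), 'torque': array([-0.00541583, -0.0152586 ,  0.00872637]), 'width': 88.22826295090219}
top [[517.28115663   0.         315.86928456]
 [  0.         517.28115663 191.48245617]
 [  0.           0.           1.        ]] [ 290.18099616  -51.63547574 1777.46796256] [-0.70210192  0.70688887 -0.05934251  0.06196357]
side [[399.22284099   0.         313.72279542]
 [  0.         399.22284099 202.64887734]
 [  0.           0.           1.        ]] [ 143.09509801 -789.60465006  883.92543404] [ 0.87385639 -0.22921326  0.11980324 -0.4116837 ]
18.700000000000003
```

View pics/top0.png

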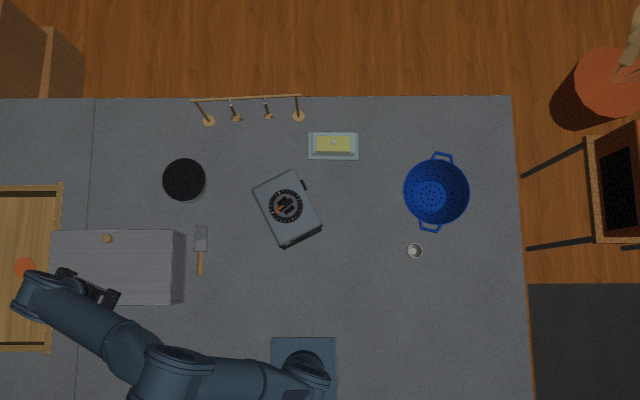

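View pics/side0.png

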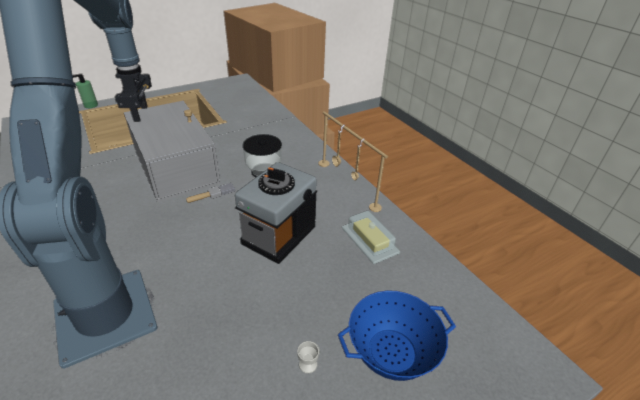

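The top view shows the grinder dial near (287,206), hopper (184,180), brush (200,250), a drawer unit on the left, and the arm at lower left. I'll zoom in on the dial.

```bash
cat > h.py <<'E'
import numpy as np, cv2
from scipy.spatial.transform import Rotation as R
from workcell import sensors, vision, bot
def ray(c,u,v,z):
    K=c["camera_matrix"]; d=R.from_quat(c["attitude"]).apply(np.linalg.inv(K)@[u,v,1]); e=np.array(c["eye"])
    return e+d*(z-e[2])/d[2]
def proj(c,p):
    q=R.from_quat(c["attitude"]).inv().apply(np.array(p)-c["eye"]); q=c["camera_matrix"]@q; return q[:2]/q[2]
def zoom(c,u,v,w,h,k,fn):
    i=c["img"][max(0,v-h):v+h,max(0,u-w):u+w,::-1]; cv2.imwrite(fn,cv2.resize(i,None,fx=k,fy=k,interpolation=cv2.INTER_CUBIC))
E
python3 - <<'E'
from h import *
a=vision.capture("top");b=vision.capture("side")
zoom(a,287,206,50,45,6,"pics/t1.png"); zoom(b,277,185,50,40,7,"pics/s1.png")
print(ray(a,287,206,257),ray(b,277,180,240))
E
```

```text
[510.82193955  39.17542928 257.        ] [509.14309384  19.86432386 240.        ]
```

View pics/t1.png

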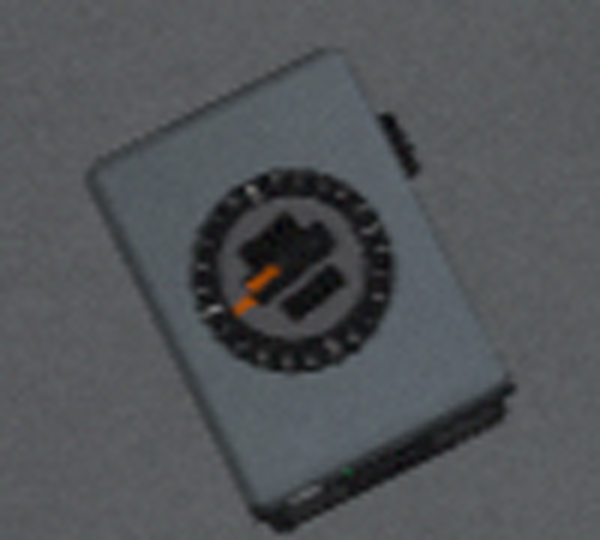

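View pics/s1.png

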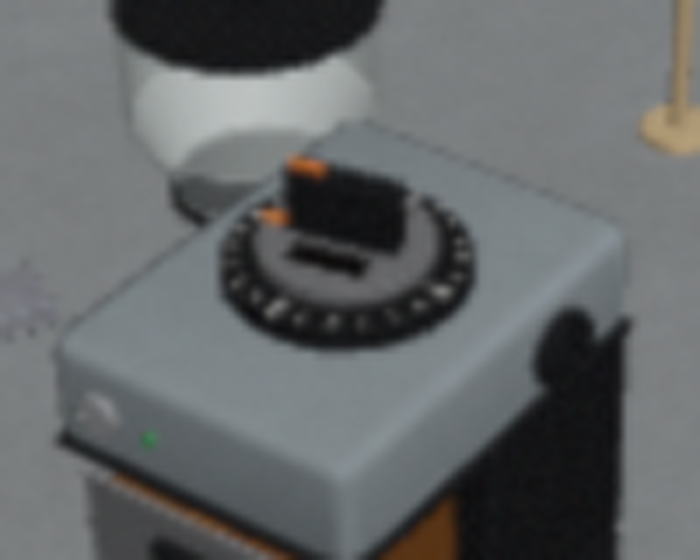

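Run:
```python
from h import *
for n in ("top","side"):
    c=vision.capture(n); hsv=cv2.cvtColor(c["img"],cv2.COLOR_RGB2HSV)
    m=cv2.inRange(hsv,(5,140,100),(18,255,255))
    u0,v0=(287,206) if n=="top" else (277,180)
    w=np.zeros_like(m); r=25 if n=="top" else 22; w[v0-r:v0+r,u0-r:u0+r]=1; m=m*w
    k,l,s,cen=cv2.connectedComponentsWithStats(m)
    for i in range(1,k):
        print(n,s[i],cen[i],ray(c,*cen[i],226),ray(c,*cen[i],257))
# collar ellipse in top: dark pixels -> outermost
c=vision.capture("top"); g=cv2.cvtColor(c["img"],cv2.COLOR_RGB2GRAY)
p=cv2.resize(g[176:236,257:317],None,fx=8,fy=8,interpolation=cv2.INTER_CUBIC)
m=(p<60).astype(np.uint8)*255
m=cv2.morphologyEx(m,cv2.MORPH_CLOSE,np.ones((25,25)))
cs,_=cv2.findContours(m,cv2.RETR_EXTERNAL,cv2.CHAIN_APPROX_NONE)
for q in cs:
    if cv2.contourArea(q)<20000: continue
    e=cv2.fitEllipse(q); u=257+(e[0][0]+.5)/8-.5; v=176+(e[0][1]+.5)/8-.5
    print("ell",e,u,v,ray(c,u,v,218))
# head edges
def e(u,v): return ray(c,237+u/6,161+v/6,207)
for q in [(90,170),(335,50),(510,385),(255,508)]: print(e(*q))
```

```text
top [278 206   5   3   8] [280.    207.125] [512.0278498   62.22476747 226.        ] [507.59511085  59.94971724 257.        ]
top [276 210   4   3   6] [277.5        211.16666667] [499.7360534   69.72265166 226.        ] [495.54891777  67.29778563 257.        ]
side [269 168   4   2   7] [270.71428571 168.42857143] [526.00514057  97.42709912 226.        ] [507.96326119  55.63211325 257.        ]
side [265 175   3   2   5] [266.2 175.4] [499.91738909  71.86362891 226.        ] [483.10470721  31.27313755 257.        ]
ell ((229.90943908691406, 241.92086791992188), (269.77227783203125, 270.56195068359375), 8.2704439163208) 285.30117988586426 205.80260848999023 [517.12513694  46.6822904  218.        ]
[570.77677027 150.33131757 207.        ]
[632.94676763  24.40298629 207.        ]
[458.34156629 -64.68388394 207.        ]
[396.94687264  64.49385118 207.        ]
```

>>> servo_tool --series '[[[0,0,6],[0,0,-1.8],1],[[0,0,6],[0,0,-1.8],1],[[0,0,6],[0,0,-1.8],1],[[0,0,6],[0,0,-1.8],1],[[0,0,6],[0,0,-1.8],1],[[0,0,0],[-2,-0.4,0],1],[[0,0,0],[-3,-0.6,0],1],[[0,0,0],[-3,-0.6,0],1],[[0,0,0],[-3,-0.6,0],1],[[0,0,0],[-3,-0.6,0],1]]'

```text
time_s: 1.18
ee_pos: [326.2, 461.4, 328.7]
orientation: [0.456, 0.89, 0.0, 0.0]
contact_force: [-0.6, -1.1, -0.5]
width: 88.1
```

>>> servo_tool --series '[[[0,0,0],[-3,-0.6,0],1],[[0,0,0],[-3,-0.6,0],1],[[0,0,0],[-3,-0.6,0],1],[[0,0,0],[-3,-0.6,0],1],[[0,0,0],[-3,-0.6,0],1],[[0,0,0],[-3,-0.6,0],1],[[0,0,0],[-3,-0.6,0],1],[[0,0,0],[-3,-0.6,0],1],[[0,0,0],[-3,-0.6,0],1],[[0,0,0],[-3,-0.6,0],1]]'

```text
time_s: 2.02
ee_pos: [452.9, 182.9, 329.0]
orientation: [0.456, 0.89, 0.0, 0.0]
contact_force: [0.8, -0.4, 0.2]
width: 87.9
```

>>> servo_tool --series '[[[0,0,0],[-3,-0.6,0],1],[[0,0,0],[-3,-0.6,0],1],[[0,0,0],[-3,-0.6,0],1],[[0,0,0],[-3,-0.6,0],1],[[0,0,0],[-2,-0.4,0],1],[[0,0,0],[0,0,0],1]]'

```text
time_s: 2.52
ee_pos: [513.0, 49.3, 329.1]
orientation: [0.459, 0.889, -0.001, 0.001]
contact_force: [-0.6, -0.5, 0.2]
width: 88.5
```

Run:
```python
from h import *
o=sensors.get_obs(); print(o["time_s"],o["ee_pos"],o["q"],o["contact_force"],o["torque"])
M=R.from_quat(o["orientation"]).as_matrix(); print(M.round(3))
c=vision.capture("wrist"); cv2.imwrite("pics/w1.png",c["img"][:,:,::-1]); print(c["eye"],proj(c,[517,47,218]))
c=vision.capture("side"); cv2.imwrite("pics/s2.png",c["img"][:,:,::-1])
```

```text
2.5167 [512.98453845  49.32579642 329.07772637] [-0.55822629  0.2186016   0.44318364  1.80392543 -0.10013965  1.14030722
  0.53496593] [-0.61460122 -0.50005837  0.18045822] [0.01435558 0.0362257  0.01943833]
[[-0.579  0.815  0.001]
 [ 0.815  0.579 -0.002]
 [-0.002  0.    -1.   ]]
[466.46815227 114.89619347 475.25970873] [324.14418083 207.15199162]
```

View pics/w1.png

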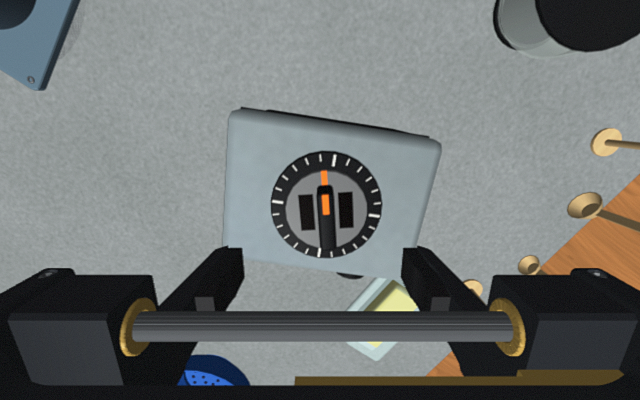

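The wrist picture shows the dial collar centred near (326,204). The orange pointer is at (324,177), the bar runs almost straight down the image, and the fingers are well clear. I'll refine the axis and bar yaw from it.

Run:
```python
from h import *
c=vision.capture("wrist"); zoom(c,326,204,70,65,5,"pics/w2.png")
g=cv2.cvtColor(c["img"],cv2.COLOR_RGB2GRAY)
m=(g<75).astype(np.uint8)*255
w=np.zeros_like(m); cv2.circle(w,(326,204),62,255,-1); m&=w
m=cv2.morphologyEx(m,cv2.MORPH_CLOSE,np.ones((7,7)))
cs,_=cv2.findContours(m,cv2.RETR_EXTERNAL,cv2.CHAIN_APPROX_NONE)
q=cv2.convexHull(max(cs,key=cv2.contourArea)); e=cv2.fitEllipse(q); print(e,ray(c,*e[0],214),ray(c,*e[0],218))
hsv=cv2.cvtColor(c["img"],cv2.COLOR_RGB2HSV)
m=cv2.inRange(hsv,(5,140,120),(20,255,255))&w
k,l,s,cen=cv2.connectedComponentsWithStats(m)
for i in range(1,k): print(s[i],cen[i],ray(c,*cen[i],226),ray(c,*cen[i],257))
```

```text
((323.87847900390625, 209.3400421142578), (105.89149475097656, 109.95800018310547), 90.36058807373047) [517.31472464  49.10513592 214.        ] [516.51415706  50.17612261 218.        ]
[319 176   7  15  86] [322.03488372 183.08139535] [499.54242137  70.93161287 226.        ] [495.25079694  76.91542485 257.        ]
[319 201   9  20 150] [322.94666667 210.44666667] [514.84499372  50.98289243 226.        ] [508.64906062  59.44919692 257.        ]
```

View pics/w2.png

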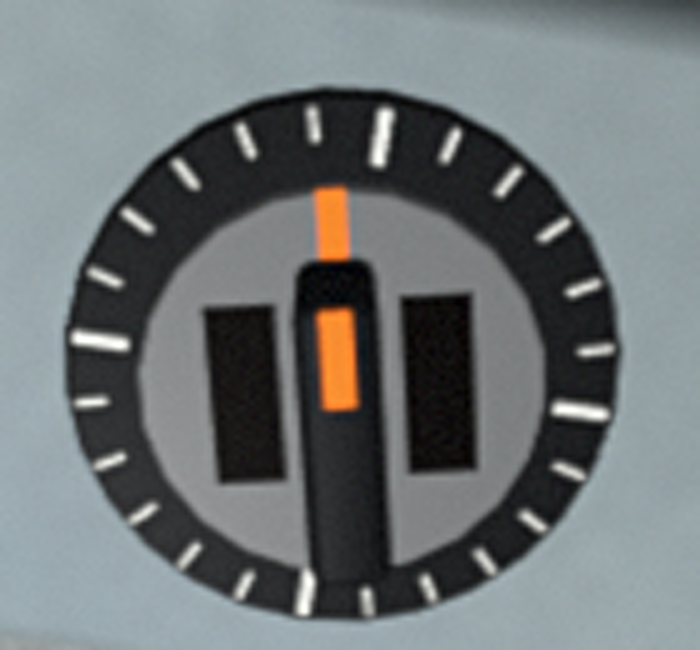

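```bash
cat > go.py <<'E'
from h import *
import sys
o=sensors.get_obs(); p=np.array(o["ee_pos"]); M=R.from_quat(o["orientation"]).as_matrix()
print("t",o["time_s"],"p",p.round(1),"xyaw",np.degrees(np.arctan2(M[1,0],M[0,0])).round(2),"F",np.round(o["contact_force"],2),"T",np.round(o["torque"],3),"w",round(o["width"],1),"q7",o["q"][6].round(2))
if len(sys.argv)>3: print("tool shift cm",(M.T@(np.array(sys.argv[1:4],float)-p)/10).round(2))
E
python3 go.py 516.6 49.5 230
```

```text
t 2.6667 p [511.4  55.2 328.6] xyaw 125.8 F [0.01 0.21 0.64] T [-0.026  0.053 -0.028] w 88.3 q7 0.53
tool shift cm [-0.77  0.09  9.86]
```

>>> servo_tool --series '[[[0,0,-1.5],[-0.4,0,0],1],[[0,0,-1.2],[-0.37,0.09,0],1],[[0,0,0],[0,0,1],1],[[0,0,0],[0,0,1.5],1],[[0,0,0],[0,0,1.5],1],[[0,0,0],[0,0,1],1],[[0,0,0],[0,0,0.5],1],[[0,0,0],[0,0,0],1],[[0,0,0],[0,0,0],1]]' --force 25

```text
time_s: 3.42
ee_pos: [517.0, 49.1, 273.8]
orientation: [0.434, 0.901, -0.0, -0.0]
contact_force: [-0.3, -0.6, 0.5]
width: 87.9
```

```bash
python3 go.py 516.6 49.5 230
python3 - <<'E'
from h import *
c=vision.capture("wrist"); zoom(c,320,200,200,150,2,"pics/w3.png")
E
```

```text
t 3.4167 p [517.   49.1 273.8] xyaw 128.5 F [-0.34 -0.59  0.47] T [-0.013 -0.014 -0.037] w 87.9 q7 0.62
tool shift cm [ 0.06 -0.    4.38]
```

View pics/w3.png

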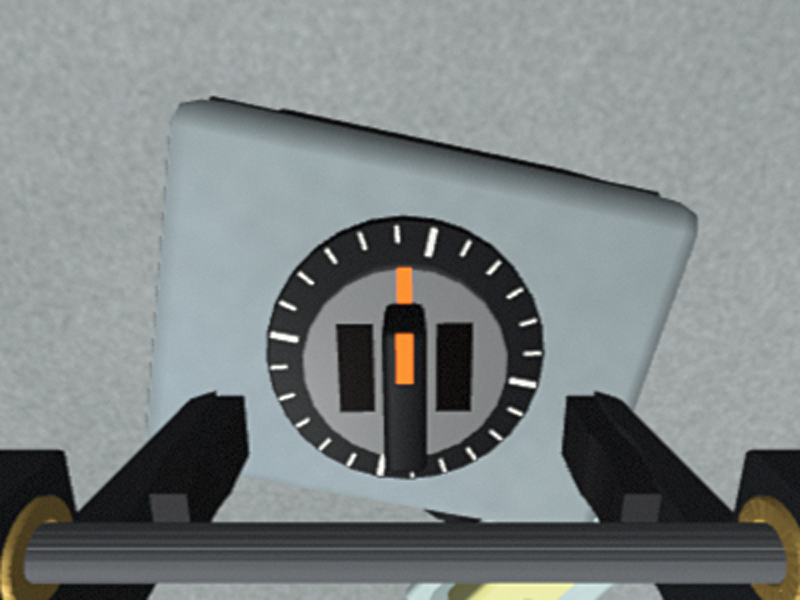

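The bar is vertical in the picture and centred between the fingers (x≈405 of 800). I'll check the axis once more before going down.

```bash
python3 - <<'E'
from h import *
c=vision.capture("wrist")
g=cv2.cvtColor(c["img"],cv2.COLOR_RGB2GRAY)
m=(g<75).astype(np.uint8)*255
w=np.zeros_like(m); cv2.circle(w,(322,223),76,255,-1); m&=w
m=cv2.morphologyEx(m,cv2.MORPH_CLOSE,np.ones((7,7)))
cs,_=cv2.findContours(m,cv2.RETR_EXTERNAL,cv2.CHAIN_APPROX_NONE)
q=cv2.convexHull(max(cs,key=cv2.contourArea)); e=cv2.fitEllipse(q); print(e,ray(c,*e[0],214),ray(c,*e[0],218))
hsv=cv2.cvtColor(c["img"],cv2.COLOR_RGB2HSV)
m=cv2.inRange(hsv,(5,140,120),(20,255,255))&w
k,l,s,cen=cv2.connectedComponentsWithStats(m)
for i in range(1,k): print(s[i],cen[i],ray(c,*cen[i],226),ray(c,*cen[i],257))
E
python3 go.py 516.6 49.5 230.5
```

```text
((321.71124267578125, 222.6828155517578), (130.67176818847656, 137.3582305908203), 88.562255859375) [516.9407868   49.11262665 214.        ] [515.98177631  50.3235338  218.        ]
[318 183   8  18 144] [321.5 191.5] [499.72886173  70.58864105 226.        ] [494.58038314  77.13035625 257.        ]
[317 216  10  26 254] [321.43307087 228.48818898] [516.66640179  49.14353938 226.        ] [508.81941362  59.10191438 257.        ]
t 3.5167 p [517.4  48.9 274.4] xyaw 128.48 F [ 0.26  0.72 -0.09] T [ 0.005 -0.004 -0.031] w 87.9 q7 0.62
tool shift cm [ 0.1  -0.03  4.39]
```

>>> servo_tool --series '[[[0,0,0],[0.05,0,0.8],1],[[0,0,0],[0.05,0,0.9],1],[[0,0,0],[0,0,0.9],1],[[0,0,0],[0,0,0.9],1],[[0,0,0],[0,0,0.6],1],[[0,0,0],[0,0,0.2],1],[[0,0,0],[0,0,0],1],[[0,0,0],[0,0,0],1]]' --force 25

```text
time_s: 4.18
ee_pos: [516.5, 49.4, 230.7]
orientation: [0.435, 0.901, -0.0, 0.0]
contact_force: [-0.1, -0.1, -0.6]
width: 88.1
```

```bash
python3 go.py 516.5 49.6 230.5
```

```text
t 4.1833 p [516.5  49.4 230.7] xyaw 128.47 F [-0.09 -0.12 -0.56] T [ 0.003 -0.021 -0.05 ] w 88.1 q7 0.65
tool shift cm [0.01 0.01 0.02]
```

>>> servo_tool --series '[[[0,0,0],[0,0,0],0],[[0,0,0],[0,0,0],0],[[0,0,0],[0,0,0],0],[[0,0,0],[0,0,0],0],[[0,0,0],[0,0,0],0],[[0,0,0],[0,0,0],0],[[0,0,0],[0,0,0],0],[[0,0,0],[0,0,0],0]]' --force 25

```text
time_s: 4.85
ee_pos: [516.4, 49.5, 230.7]
orientation: [0.435, 0.901, 0.0, 0.0]
contact_force: [0.0, -0.5, 0.2]
width: 36.7
```

```bash
python3 go.py
```

```text
t 4.85 p [516.4  49.5 230.7] xyaw 128.48 F [ 0.04 -0.48  0.17] T [-0.062  0.032  0.083] w 36.7 q7 0.65
```

Fingers are still closing.

>>> servo_tool --series '[[[0,0,0],[0,0,0],0],[[0,0,0],[0,0,0],0],[[0,0,0],[0,0,0],0],[[0,0,0],[0,0,0],0],[[0,0,0],[0,0,0],0],[[0,0,0],[0,0,0],0]]'

```text
time_s: 5.35
ee_pos: [516.4, 49.6, 230.7]
orientation: [0.434, 0.901, 0.0, 0.0]
contact_force: [0.2, 0.2, -0.7]
width: 13.6
```

```bash
python3 go.py;python3 go.py
```

```text
t 5.35 p [516.4  49.6 230.7] xyaw 128.5 F [ 0.2   0.21 -0.66] T [ 0.028 -0.198  0.098] w 13.6 q7 0.65
t 5.35 p [516.4  49.6 230.7] xyaw 128.5 F [ 0.2   0.21 -0.66] T [ 0.028 -0.198  0.098] w 13.6 q7 0.65
```

>>> servo_tool --series '[[[0,0,3],[0,0,0],0],[[0,0,4],[0,0,0],0],[[0,0,4],[0,0,0],0],[[0,0,4],[0,0,0],0],[[0,0,0],[0,0,0],0],[[0,0,0],[0,0,0],0]]'

```text
time_s: 5.85
ee_pos: [517.3, 50.1, 230.8]
orientation: [0.547, 0.837, 0.001, 0.001]
contact_force: [4.7, 2.4, -4.8]
width: 13.7
```

```bash
python3 go.py;python3 - <<'E'
from h import *
c=vision.capture("wrist"); zoom(c,320,240,160,110,2.5,"pics/w4.png")
E
python3 go.py
```

```text
t 5.85 p [517.3  50.1 230.8] xyaw 113.62 F [ 4.72  2.4  -4.78] T [ 0.373 -0.991  0.016] w 13.7 q7 0.41
t 5.9 p [517.3  50.1 230.8] xyaw 113.65 F [ 5.36  1.67 -5.13] T [ 0.367 -1.041  0.048] w 13.5 q7 0.41
```

View pics/w4.png

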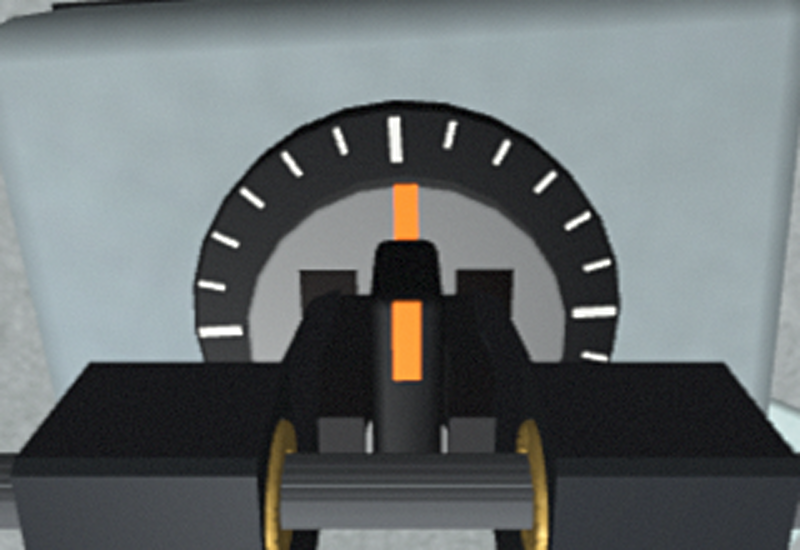

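The pointer moved 15° with the hand to the long collar mark at (395,140), and the grip is solid. A small shift takes off the side load, then I'll turn on.

>>> servo_tool --series '[[[0,0,4],[0,0.07,0],0],[[0,0,4],[0,0,0],0],[[0,0,4],[0,0,0],0],[[0,0,3],[0,0,0],0],[[0,0,4],[0,0,0],0],[[0,0,4],[0,0,0],0],[[0,0,4],[0,0,0],0],[[0,0,3],[0,0,0],0],[[0,0,0],[0,0,0],0],[[0,0,0],[0,0,0],0]]'

```text
time_s: 6.73
ee_pos: [519.3, 50.4, 230.8]
orientation: [0.745, 0.667, 0.002, 0.002]
contact_force: [10.6, 1.9, -10.7]
width: 13.6
```

```bash
python3 go.py
```

```text
t 6.7333 p [519.3  50.4 230.8] xyaw 83.64 F [ 10.58   1.93 -10.71] T [ 0.304 -2.034  0.025] w 13.6 q7 -0.06
```

>>> servo_tool --series '[[[0,0,0],[0,0.1,0],0],[[0,0,0],[0,0.1,0],0],[[0,0,4],[0,0.025,0],0],[[0,0,4],[0,0.025,0],0],[[0,0,4],[0,0.025,0],0],[[0,0,3],[0,0.02,0],0],[[0,0,0],[0,0,0],0],[[0,0,0],[0,0,0],0]]'

```text
time_s: 7.4
ee_pos: [520.4, 50.2, 230.8]
orientation: [0.826, 0.564, 0.001, 0.0]
contact_force: [4.6, 3.8, -4.3]
width: 13.8
```

```bash
python3 go.py
python3 - <<'E'
from h import *
c=vision.capture("wrist"); zoom(c,320,240,160,110,2.5,"pics/w5.png")
E
```

```text
t 7.4 p [520.4  50.2 230.8] xyaw 68.67 F [ 4.57  3.81 -4.33] T [ 0.642 -0.798 -0.022] w 13.8 q7 -0.29
```

View pics/w5.png

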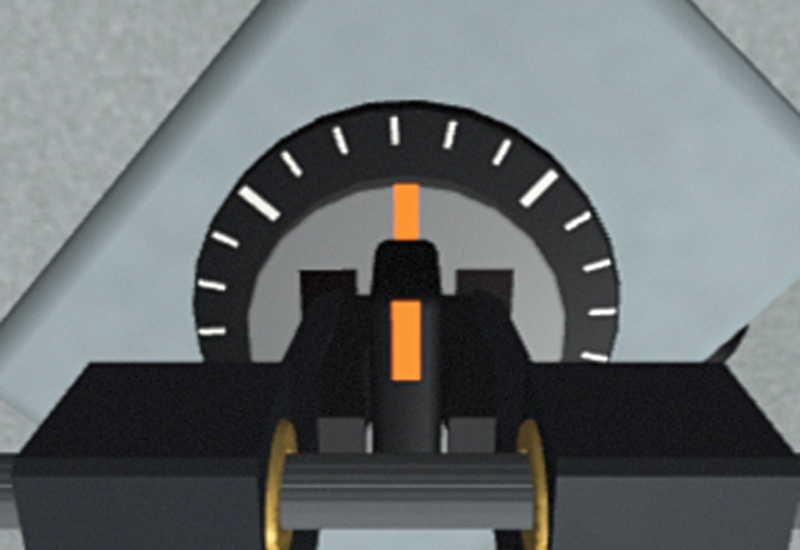

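Pointer at (405,210), three marks from the long one: four clicks done. Now I'll probe: 4° past a notch, read the torque, then go on if there's no stop.

>>> servo_tool --series '[[[0,0,0],[0.1,0.06,0],0],[[0,0,2],[0,0.012,0],0],[[0,0,2],[0,0.012,0],0],[[0,0,0],[0,0,0],0],[[0,0,0],[0,0,0],0]]'

```text
time_s: 7.87
ee_pos: [520.7, 50.1, 230.7]
orientation: [0.845, 0.534, -0.0, -0.0]
contact_force: [-0.4, 2.6, 0.3]
width: 13.7
```

```bash
python3 go.py
```

```text
t 7.8667 p [520.7  50.1 230.7] xyaw 64.61 F [-0.38  2.65  0.29] T [0.378 0.064 0.001] w 13.7 q7 -0.35
```

>>> servo_tool --series '[[[0,0,3],[0,0.02,0],0],[[0,0,0],[0,0,0],0],[[0,0,0],[0,0,0],0]]'

```text
time_s: 8.12
ee_pos: [520.9, 50.0, 230.7]
orientation: [0.859, 0.512, -0.0, -0.0]
contact_force: [-0.0, 2.3, 0.7]
width: 13.9
```

```bash
python3 go.py
```

```text
t 8.1167 p [520.9  50.  230.7] xyaw 61.61 F [-0.05  2.31  0.69] T [ 0.384  0.16  -0.172] w 13.9 q7 -0.4
```

```bash
cat > avg.py <<'E'
from h import *
T=[];F=[];Y=[]
for i in range(4):
    vision.capture("side"); o=sensors.get_obs(); M=R.from_quat(o["orientation"]).as_matrix()
    T.append(o["torque"][2]);F.append(o["contact_force"]);Y.append(np.degrees(np.arctan2(M[1,0],M[0,0])))
print(round(o["time_s"],2),"Tz",np.round(T,3),round(np.mean(T),3),"F",np.mean(F,0).round(1),"yaw",np.mean(Y).round(2),"p",np.round(o["ee_pos"],1),"w",round(o["width"],1),"q7",o["q"][6].round(2))
E
python3 avg.py
```

```text
8.32 Tz [-0.149 -0.047 -0.114 -0.067] -0.095 F [-1.   2.2  1.8] yaw 61.57 p [520.9  50.  230.7] w 13.9 q7 -0.4
```

>>> servo_tool --series '[[[0,0,2],[0,0.013,0],0],[[0,0,0],[0,0,0],0]]'

```text
time_s: 8.48
ee_pos: [521.1, 49.9, 230.7]
orientation: [0.868, 0.496, -0.0, -0.0]
contact_force: [-1.4, 1.8, 2.3]
width: 13.8
```

```bash
python3 avg.py
```

```text
8.68 Tz [-0.084 -0.028 -0.064 -0.055] -0.058 F [-2.1  2.1  2.4] yaw 59.54 p [521.1  49.9 230.7] w 14.0 q7 -0.43
```

>>> servo_tool --series '[[[0,0,3],[0,0.02,0],0],[[0,0,0],[0,0,0],0]]'

```text
time_s: 8.85
ee_pos: [521.3, 49.8, 230.7]
orientation: [0.881, 0.473, -0.0, -0.0]
contact_force: [-1.2, 2.6, 3.8]
width: 13.9
```

```bash
python3 avg.py
```

```text
9.05 Tz [-0.087 -0.031 -0.048  0.045] -0.03 F [-3.3  2.3  3.1] yaw 56.57 p [521.3  49.8 230.7] w 13.8 q7 -0.47
```

>>> servo_tool --series '[[[0,0,3],[0,0.02,0],0],[[0,0,0],[0,0,0],0]]'

```text
time_s: 9.22
ee_pos: [521.4, 49.7, 230.7]
orientation: [0.893, 0.45, -0.0, -0.0]
contact_force: [-3.4, 2.4, 4.4]
width: 13.3
```

```bash
python3 avg.py
```

```text
9.42 Tz [-0.035 -0.034 -0.066 -0.047] -0.045 F [-4.9  3.2  4.2] yaw 53.57 p [521.4  49.7 230.7] w 13.7 q7 -0.52
```

>>> servo_tool --series '[[[0,0,0],[0,-0.1,0],0],[[0,0,2],[0,0.01,0],0],[[0,0,2],[0,0.01,0],0],[[0,0,0],[0,0,0],0]]'

```text
time_s: 9.75
ee_pos: [521.6, 49.5, 230.7]
orientation: [0.908, 0.418, 0.0, 0.001]
contact_force: [-0.3, 0.4, 0.6]
width: 13.8
```

```bash
python3 avg.py
```

```text
9.95 Tz [ 0.036 -0.01   0.004  0.032] 0.016 F [ 0.8 -0.2 -1.1] yaw 49.53 p [521.6  49.6 230.8] w 14.1 q7 -0.58
```

>>> servo_tool --series '[[[0,0,3],[0,0.015,0],0],[[0,0,0],[0,0,0],0]]'

```text
time_s: 10.12
ee_pos: [521.7, 49.4, 230.8]
orientation: [0.919, 0.394, 0.0, 0.001]
contact_force: [2.3, -0.8, -2.4]
width: 14.0
```

```bash
python3 avg.py
```

```text
10.32 Tz [-0.112 -0.099 -0.107 -0.107] -0.106 F [ 3.  -2.4 -3.1] yaw 46.53 p [521.7  49.4 230.8] w 13.9 q7 -0.63
```

>>> servo_tool --series '[[[0,0,3],[0,0.02,0],0],[[0,0,3],[0,0.02,0],0],[[0,0,0],[0,0,0],0]]'

```text
time_s: 10.57
ee_pos: [522.0, 49.1, 230.8]
orientation: [0.938, 0.345, 0.0, 0.001]
contact_force: [3.7, -4.2, -4.2]
width: 13.7
```

```bash
python3 avg.py
```

```text
10.77 Tz [ 0.02  -0.004 -0.025  0.011] 0.001 F [ 4.3 -3.1 -4.5] yaw 40.59 p [522.   49.2 230.8] w 13.9 q7 -0.72
```

>>> servo_tool --series '[[[0,0,3],[0,0.02,0],0],[[0,0,0],[0,0,0],0]]'

```text
time_s: 10.93
ee_pos: [522.1, 48.9, 230.8]
orientation: [0.947, 0.321, 0.0, 0.001]
contact_force: [4.7, -3.6, -3.7]
width: 13.7
```

```bash
python3 avg.py
```

```text
11.13 Tz [-0.001  0.047  0.035  0.009] 0.023 F [ 4.1 -3.2 -4.2] yaw 37.6 p [522.1  49.  230.8] w 13.7 q7 -0.76
```

>>> servo_tool --series '[[[0,0,3],[0,0.1,0],0],[[0,0,3],[0,0.02,0],0],[[0,0,0],[0,0,0],0]]'

```text
time_s: 11.38
ee_pos: [522.4, 48.6, 230.8]
orientation: [0.962, 0.271, 0.0, 0.0]
contact_force: [3.0, -1.8, -1.8]
width: 13.8
```

```bash
python3 avg.py
```

```text
11.58 Tz [-0.047  0.01  -0.024  0.038] -0.006 F [ 2.6 -1.9 -2. ] yaw 31.63 p [522.3  48.6 230.8] w 13.8 q7 -0.85
```

>>> servo_tool --series '[[[0,0,3],[0,0.02,0],0],[[0,0,3],[0,0.02,0],0],[[0,0,0],[0,0,0],0]]'

```text
time_s: 11.83
ee_pos: [522.6, 48.2, 230.8]
orientation: [0.975, 0.22, 0.0, 0.0]
contact_force: [2.6, -1.4, -2.1]
width: 13.8
```

```bash
python3 avg.py
```

```text
12.03 Tz [ 0.023  0.042 -0.019  0.008] 0.013 F [ 2.5 -1.6 -2.5] yaw 25.6 p [522.6  48.3 230.8] w 14.0 q7 -0.94
```

>>> servo_tool --series '[[[0,0,3],[0,0.02,0],0],[[0,0,0],[0,0,0],0]]'

```text
time_s: 12.2
ee_pos: [522.6, 48.1, 230.8]
orientation: [0.981, 0.195, 0.0, 0.0]
contact_force: [3.2, -2.5, -2.0]
width: 13.8
```

```bash
python3 avg.py
```

```text
12.4 Tz [0.002 0.039 0.027 0.027] 0.024 F [ 3.2 -1.8 -2.2] yaw 22.57 p [522.6  48.1 230.8] w 13.6 q7 -0.98
```

>>> servo_tool --series '[[[0,0,3],[0,0.03,0],0],[[0,0,3],[0,0.03,0],0],[[0,0,3],[0,0.03,0],0],[[0,0,0],[0,0,0],0]]'

```text
time_s: 12.73
ee_pos: [522.9, 47.4, 230.8]
orientation: [0.993, 0.117, -0.0, -0.0]
contact_force: [1.8, -1.4, -1.6]
width: 14.1
```

```bash
python3 avg.py
```

```text
12.93 Tz [-0.117 -0.121 -0.094 -0.138] -0.117 F [ 2.4 -1.2 -1.4] yaw 13.58 p [522.9  47.4 230.7] w 13.7 q7 -1.11
```

>>> servo_tool --series '[[[0,0,3],[0,0.02,0],0],[[0,0,0],[0,0,0],0]]'

```text
time_s: 13.1
ee_pos: [522.9, 47.2, 230.8]
orientation: [0.996, 0.091, -0.0, -0.0]
contact_force: [1.5, -1.2, -1.3]
width: 13.9
```

```bash
python3 avg.py
```

```text
13.3 Tz [-0.011  0.032 -0.036  0.022] 0.002 F [ 2.3 -0.8 -0.7] yaw 10.59 p [522.9  47.3 230.7] w 13.5 q7 -1.16
```

>>> servo_tool --series '[[[0,0,3],[0,0.02,0],0],[[0,0,0],[0,0,0],0]]'

```text
time_s: 13.47
ee_pos: [522.9, 47.0, 230.8]
orientation: [0.998, 0.065, -0.0, -0.0]
contact_force: [0.9, 0.2, -1.4]
width: 13.7
```

```bash
python3 avg.py
```

```text
13.67 Tz [0.165 0.212 0.246 0.228] 0.212 F [ 1.5 -0.5 -0. ] yaw 7.6 p [523.   47.1 230.8] w 13.7 q7 -1.2
```

The stop is biting just past yaw 10.5° (Tz 0.21 against about 0.02 at the earlier notches). Going on in 1° steps.

>>> servo_tool --series '[[[0,0,1],[0,0,0],0],[[0,0,0],[0,0,0],0]]'

```text
time_s: 13.83
ee_pos: [522.9, 46.9, 230.7]
orientation: [0.998, 0.056, -0.0, -0.0]
contact_force: [1.8, -0.6, 0.1]
width: 13.9
```

```bash
python3 avg.py
```

```text
14.03 Tz [0.229 0.17  0.19  0.217] 0.202 F [1.9 0.1 0. ] yaw 6.5 p [522.9  46.9 230.7] w 13.9 q7 -1.22
```

>>> servo_tool --series '[[[0,0,1],[0,0,0],0],[[0,0,0],[0,0,0],0]]'

```text
time_s: 14.2
ee_pos: [523.0, 46.9, 230.8]
orientation: [0.999, 0.047, 0.0, -0.0]
contact_force: [2.1, 0.0, -0.3]
width: 13.6
```

```bash
python3 avg.py
```

```text
14.4 Tz [0.254 0.277 0.259 0.192] 0.246 F [1.6 0.  0.5] yaw 5.48 p [522.9  46.9 230.7] w 14.0 q7 -1.23
```

>>> servo_tool --series '[[[0,0,1],[0,0,0],0],[[0,0,0],[0,0,0],0]]'

```text
time_s: 14.57
ee_pos: [523.0, 46.8, 230.7]
orientation: [0.999, 0.038, 0.0, 0.0]
contact_force: [2.0, 0.1, 1.1]
width: 13.8
```

```bash
python3 avg.py;  python3 - <<'E'
from h import *
c=vision.capture("wrist"); zoom(c,320,240,160,110,2.5,"pics/w6.png")
E
```

```text
14.77 Tz [0.264 0.213 0.233 0.226] 0.234 F [ 1.4 -0.1  0.3] yaw 4.47 p [523.   46.8 230.7] w 13.9 q7 -1.25
```

View pics/w6.png

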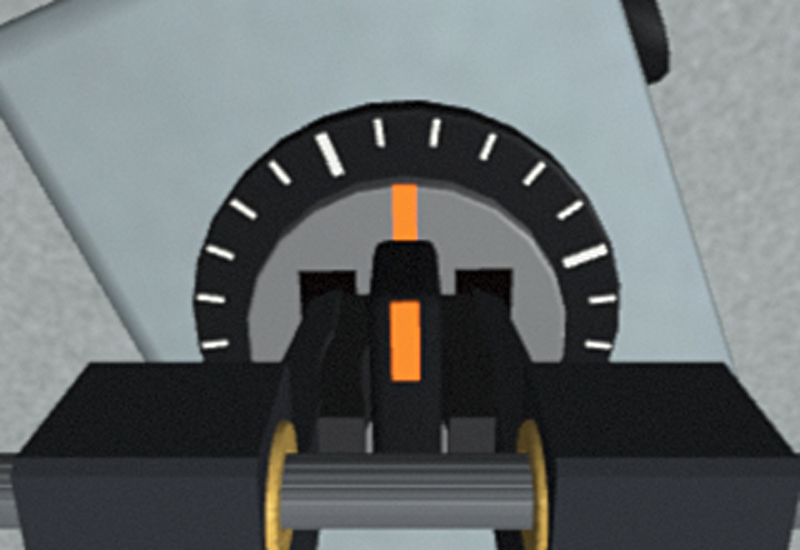

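The pointer (405,210) is still lined up with the hand, so the grip hasn't slipped. The torque is at the low end of firm, so I'll press a little more.

>>> servo_tool --series '[[[0,0,1],[0,0,0],0],[[0,0,0],[0,0,0],0]]'

```text
time_s: 14.98
ee_pos: [523.0, 46.8, 230.8]
orientation: [1.0, 0.03, 0.0, 0.0]
contact_force: [2.6, -0.5, -1.1]
width: 13.7
```

```bash
python3 avg.py; python3 avg.py
```

```text
15.18 Tz [0.287 0.264 0.288 0.247] 0.271 F [ 1.7 -0.4  0.8] yaw 3.47 p [522.9  46.8 230.7] w 13.7 q7 -1.26
15.38 Tz [0.243 0.247 0.296 0.209] 0.249 F [ 1.6 -0.7  1.1] yaw 3.47 p [523.   46.7 230.7] w 14.0 q7 -1.26
```

>>> servo_tool --series '[[[0,0,1],[0,0,0],0],[[0,0,0],[0,0,0],0]]'

```text
time_s: 15.55
ee_pos: [523.0, 46.7, 230.7]
orientation: [1.0, 0.021, 0.0, 0.0]
contact_force: [2.1, -1.6, 0.5]
width: 13.7
```

```bash
python3 avg.py; python3 avg.py
```

```text
15.75 Tz [0.344 0.296 0.27  0.31 ] 0.305 F [ 1.1 -1.9  0.9] yaw 2.46 p [523.   46.7 230.7] w 13.8 q7 -1.27
15.95 Tz [0.28  0.359 0.322 0.34 ] 0.325 F [ 1.8 -1.5  0.8] yaw 2.47 p [523.   46.7 230.7] w 14.0 q7 -1.27
```

Firm on the stop: 0.31 N m for over 0.4 s, about 8° past the last notch, within limits. Now back to yaw ≈85.5° (notch 10.5° + 75°).

>>> servo_tool --series '[[[0,0,-4],[0,-0.02,0],0],[[0,0,-4],[0,-0.027,0],0],[[0,0,-4],[0,-0.027,0],0],[[0,0,-4],[0,-0.027,0],0],[[0,0,-4],[0,-0.027,0],0],[[0,0,-4],[0,-0.027,0],0],[[0,0,-4],[0,-0.027,0],0],[[0,0,0],[0,0,0],0]]'

```text
time_s: 16.62
ee_pos: [522.4, 48.5, 230.7]
orientation: [0.965, 0.264, 0.0, -0.0]
contact_force: [2.4, -0.7, -0.1]
width: 13.7
```

```bash
python3 avg.py
```

```text
16.82 Tz [ 0.01  -0.016 -0.029 -0.053] -0.022 F [ 1.4 -1.7  1.3] yaw 30.35 p [522.4  48.5 230.7] w 13.8 q7 -0.87
```

>>> servo_tool --series '[[[0,0,-4],[0,-0.027,0],0],[[0,0,-4],[0,-0.027,0],0],[[0,0,-4],[0,-0.027,0],0],[[0,0,-4],[0,-0.027,0],0],[[0,0,-4],[0,-0.027,0],0],[[0,0,-4],[0,-0.027,0],0],[[0,0,-4],[0,-0.027,0],0],[[0,0,0],[0,0,0],0]]'

```text
time_s: 17.48
ee_pos: [521.1, 49.9, 230.7]
orientation: [0.872, 0.489, -0.0, -0.0]
contact_force: [0.3, -1.3, 1.5]
width: 14.0
```

```bash
python3 avg.py
```

```text
17.68 Tz [-0.047 -0.056  0.028 -0.023] -0.024 F [ 0.3 -1.1  2.2] yaw 58.33 p [521.1  49.9 230.7] w 14.2 q7 -0.45
```

>>> servo_tool --series '[[[0,0,-4],[0,-0.025,0],0],[[0,0,-4],[0,-0.025,0],0],[[0,0,-4],[0,-0.025,0],0],[[0,0,-4],[0,-0.025,0],0],[[0,0,-4],[0,-0.025,0],0],[[0,0,-4],[0,-0.025,0],0],[[0,0,-3.2],[0,-0.02,0],0],[[0,0,0],[0,0,0],0],[[0,0,0],[0,0,0],0]]'

```text
time_s: 18.43
ee_pos: [519.3, 50.5, 230.7]
orientation: [0.734, 0.679, -0.0, -0.0]
contact_force: [-0.6, -1.2, 3.7]
width: 13.7
```

```bash
python3 avg.py;  python3 - <<'E'
from h import *
c=vision.capture("wrist"); zoom(c,320,240,160,110,2.5,"pics/w7.png")
E
```

```text
18.63 Tz [ 0.038  0.027 -0.058 -0.023] -0.004 F [-1.7 -1.1  4.2] yaw 85.57 p [519.3  50.5 230.7] w 13.6 q7 -0.03
```

View pics/w7.png

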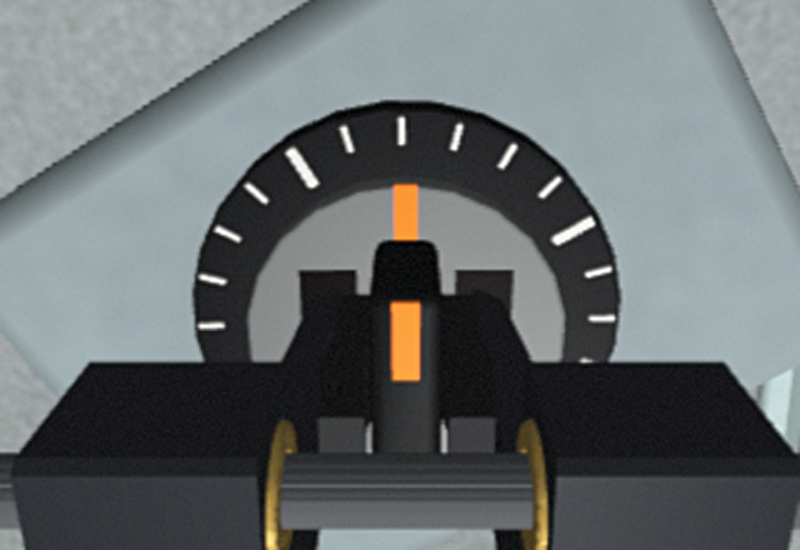

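The pointer (405,210) sits on a collar mark, and the torque is zero. Releasing now.

>>> servo_tool --series '[[[0,0,0],[0,0,0],0.35],[[0,0,0],[0,0,0],0.35],[[0,0,0],[0,0,0],0.35],[[0,0,0],[0,0,0],0.5],[[0,0,0],[0,0,0],0.6],[[0,0,0],[0,0,0],0.6],[[0,0,0],[0,0,0],0.6]]'

```text
time_s: 19.27
ee_pos: [519.6, 50.6, 230.7]
orientation: [0.733, 0.68, 0.0, -0.0]
contact_force: [0.3, 0.1, 0.1]
width: 52.6
```

```bash
python3 avg.py;  python3 - <<'E'
from h import *
c=vision.capture("wrist"); zoom(c,320,240,160,110,2.5,"pics/w8.png")
E
```

```text
19.47 Tz [-0.005 -0.017 -0.022  0.043] -0.0 F [ 0.1 -0.1  0.1] yaw 85.68 p [519.7  50.6 230.7] w 52.9 q7 -0.03
```

View pics/w8.png

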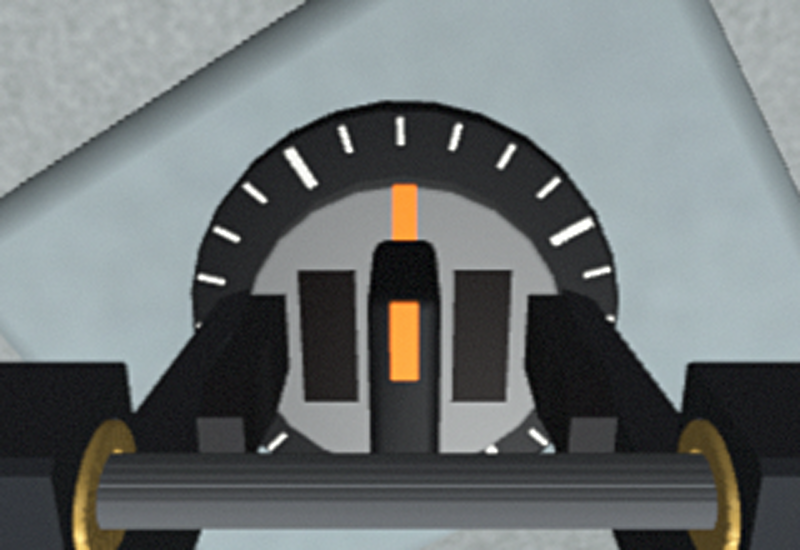

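The dial stayed put on release (bar at x≈404, pointer on its mark), so it's in the notch. I'll lift clear and take a last look.

>>> servo_tool --series '[[[0,0,0],[0,0,-0.5],0.6],[[0,0,0],[0,0,-1],0.6],[[0,0,0],[0,0,-2],0.6],[[0,0,0],[0,0,-2],0.6],[[0,0,0],[0,0,-2],0.6],[[0,0,0],[0,0,-1.5],0.6],[[0,0,0],[0,0,-1],0.6],[[0,0,0],[0,0,0],0.6],[[0,0,0],[0,0,0],0.6],[[0,0,0],[0,0,0],0.6]]'

```text
time_s: 20.35
ee_pos: [519.1, 50.6, 330.0]
orientation: [0.733, 0.68, -0.001, -0.0]
contact_force: [-0.1, 0.1, -0.4]
width: 52.9
```

```bash
python3 avg.py;  python3 - <<'E'
from h import *
c=vision.capture("wrist"); cv2.imwrite("pics/w9.png",c["img"][:,:,::-1])
hsv=cv2.cvtColor(c["img"],cv2.COLOR_RGB2HSV)
m=cv2.inRange(hsv,(5,140,120),(20,255,255)); m[:,:250]=0; m[:,400:]=0; m[:120]=0; m[260:]=0
k,l,s,cen=cv2.connectedComponentsWithStats(m)
P=[]
for i in range(1,k):
    if s[i][4]>40: P.append(cen[i]); print(s[i],cen[i])
a=ray(c,*P[0],226); b=ray(c,*P[1],257); print(a,b,np.degrees(np.arctan2(*(a-b)[[1,0]])))
c=vision.capture("top"); cv2.imwrite("pics/top9.png",c["img"][:,:,::-1])
E
```

```text
20.55 Tz [ 0.008  0.002  0.011 -0.028] -0.002 F [-0.1 -0.1 -0.1] yaw 85.68 p [519.2  50.5 330. ] w 52.8 q7 -0.1
[320 169   6  15  90] [322.5 176. ]
[319 193   7  20 140] [322.  202.5]
[521.42223059  77.23414682 226.        ] [519.92124692  62.82475598 257.        ] 84.05311548416762
```

View pics/w9.png

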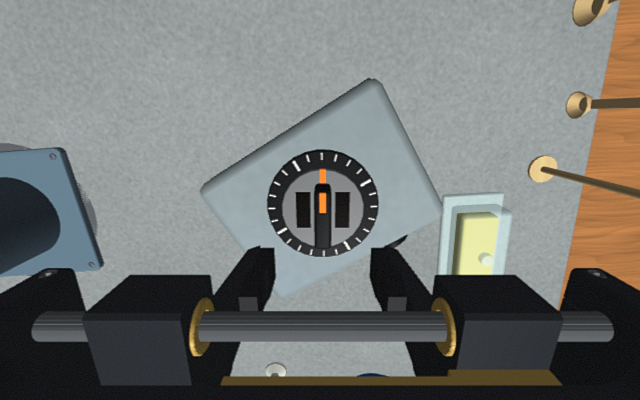

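View pics/top9.png

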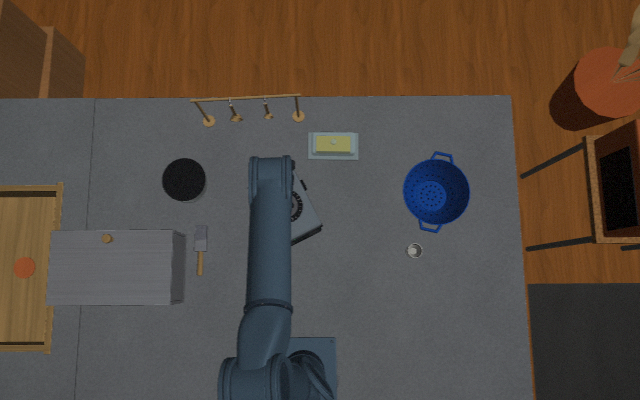

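In the last pictures the dial is at about 84–85.7° yaw, three notches short of its 128.5° start. The gripper is clear and the bystanders are where they were.

```bash
python3 -c "
from workcell import sign_off
print(sign_off())"
```

```text
the job is handed in; nothing more can be done
None
```

I turned the dial clockwise to its stop, then back five clicks (75°), let go, lifted clear and handed the job in at about 20.7 s. No verdict came back.

- **Stop:** it started to bear just past yaw 10.5°. I pressed to about 8° past that notch, where the wrist torque averaged about 0.31 N m for over 0.4 s. That is in the firm band. The torque was 0.1 to 0.15 N m lower than the spring figures and the angle predict. On those figures the stop itself carried about 0.41 N m, still under the 0.5 N m limit.
- **Setting:** I released the dial at yaw 85.6° with about zero torque, and it did not move when the fingers opened. The last wrist picture put it at about 84°. Two figures disagree by 1.5–2°: hand versus picture, and the 43–44° turned from the start against the 45° that three clicks should give. Both are well inside the ±5° allowed.
- **Surroundings:** the colander, butter dish, egg cup, hopper and brush look unmoved in the last top view. The gripper was about 70 mm above the dial, with no contact force.

My first estimate of the dial's axis was about 3.5 mm off. This put up to about 15 N of side and vertical load on the hand during the turn, well under the limits, until I corrected for it.

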